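# Hold the photometer lid just below its balance point

### The job

I want to adjust the spring of the photometer's lid: first, with the lid still shut, pull the cell carriage by its orange knob forward, fully home against its load stop. Then take the lid by its black bar, raise it past its balance point (the pointer above the red mark on the quadrant) and pause there a moment without letting go or letting it swing on to its back stop, then bring it back down until the pointer stands in the green band just below, and hold it still there: finish while holding it. Do not disturb the glassware, jars, mug and vial standing around.

Things in the scene. Friction and masses are not known exactly. Their poses are not given: they have to be found in the camera images.
- photometer: Bench photometer, fixed: white cabinet 260 (x) x 380 (y) x 120 mm high, a blue housing 45 mm higher over its rear 70 mm. Origin: centre of its underside, on the table. Its x points from its front (robot's side) to its rear, y to the left, z up. On the deck (flat top, 120 mm up): left the carriage knob in its slot, in the middle the lid, right of it a quadrant scale.
- carriage_knob (a point): Centre of the orange knob of the cell carriage: an upright block 16 (photometer x) x 30 (y) x 40 mm high over the deck; its centre is 144 mm over the table, 24 mm over the deck, 145 mm left of the photometer's middle line and 55 mm from the lid's side (lid top 20 mm over the deck). Nothing else stands within 45 mm of it.
- carriage (a joint): Position of the cell carriage in m, along the photometer's x: 0 = rear end, grows as the knob is pulled to the front (towards the robot), 0.06 = hard against the load stop (green bar on the deck at the front of the slot). It slides with about 2 N of friction and stays where it is left.
- lid (a joint): Angle of the blue sample lid, rad: 0 shut (level), 1.2 balance point, 1.8 back stop. Hinged at its rear edge, sprung: below 1.2 it falls shut by itself, above 1.2 it swings on open by itself, so it must be held. Lifting it at the bar takes about 1.5 N near shut, under 0.5 N near balance. A yellow pointer on its right edge runs along the quadrant: green band 0.9 to 1.1, red mark at 1.2.
- green_band (a point): Middle of the green band (lid angle 1.0) on the quadrant, a bent grey rod 8 mm thick of 100 mm radius about the hinge line, fixed to the photometer 108 mm right of its middle line. The red mark of the balance point is 20 mm farther up the rod.
- lid_bar (a point): Middle of the lid's black bar handle: round, 14 mm thick, 130 mm long, parallel to the photometer's y, on two arms that stand forward from the lid's front edge. Shut, it is 131 mm over the table, 175 mm in front of the hinge, 45 mm in front of cabinet and lid, with free space above, below, before and behind it. It moves with the lid.
- lid_hinge (a point): Middle of the lid's hinge line (fixed to the photometer): parallel to the photometer's y, 122 mm over the table. With the lid at angle t the bar's middle is 175 cos t - 9 sin t mm in front of the hinge and 175 sin t + 9 cos t mm above it.
- tube_rack_mid (a point): Bystander, to be left alone: white plastic test-tube rack with six glass tubes, 200 x 60 x 120 mm high, standing to the right of the photometer; this point is on its middle axis, 50 mm above its foot.
- amber_bottle_a_mid (a point): Bystander, to be left alone: amber glass bottle with red cap, 52 mm across, 115 mm high; this point is on its middle axis, 55 mm above its foot.
- amber_bottle_b_mid (a point): Bystander, to be left alone: amber glass bottle with black cap, 52 mm across, 115 mm high; this point is on its middle axis, 55 mm above its foot.
- powder_jar_mid (a point): Bystander, to be left alone: white jar with blue cap, 68 mm across, 120 mm high; this point is on its middle axis, 60 mm above its foot.
- mug_mid (a point): Bystander, to be left alone: white mug, 72 mm across, 80 mm high; this point is on its middle axis, 40 mm above its foot.
- flask_mid (a point): Bystander, to be left alone: conical glass flask, 80 mm across the foot, 130 mm high; this point is on its middle axis, 50 mm above its foot.
- vial_mid (a point): Bystander, to be left alone: amber vial with white cap, 26 mm across, 54 mm high, standing on the photometer's deck to the right of the quadrant; this point is on its middle axis, 25 mm above its foot.

How it is judged:
By the outcome, as a careful person would: the job done as asked, in the order asked, and still so for the second after the job is handed in, while the arm keeps its last pose, push and grip.
It also fails if it takes over 53 s, if anything falls off the work surface, if the arm or the gripper's body presses on something with over 40 N, if the wrist force passes 120 N, or if a joint passes its speed limit or range.

### The arm

A 6-joint arm with a two-finger parallel gripper is mounted at the origin on the work surface. World frame = base frame: x ahead of the robot, y to its left, z up, the work surface at z = 0. Lengths are in mm, angles in rad, forces in N, time in s.
With the tool pointing down it reaches from about 225 to 875 mm from the base axis. Payload 3.4 kg.
Tool frame: the origin (TCP) lies midway between the tips of the shut fingers; the grasp point (between the pads) lies 19 mm behind it; z points along the fingers, y is the direction in which the jaws open and shut (so a half turn about z gives the same grasp; the last joint's range is limited). The gripper opens to 85 mm and grips with 20 to 120 N. Pads are 22 mm wide; open, the fingers measure 114 mm over their backs; the gripper's body (76 mm by 85 mm) begins 54 mm behind the grasp point. The pads swing forward as they close: fully open they stand 13 mm farther back than shut.
Start: joints at [-1.404, 0.276, 1.505, -0, 1.361, -0.121], TCP at [163.208, -551.385, 231.328] pointing down, gripper open.
Joint ranges: [-2.89, 2.89], [-0.75, 2.08], [0.22, 2.7], [-1.18, 4.32], [0.11, 2.71], [-2.7, 2.7]. Speed limits (rad/s): [2.57, 2.57, 3.14, 3.14, 3.14, 3.14].

### API

Orientations are given as [roll, pitch, yaw] about the fixed x, y, z axes, in that order (R = Rz(yaw) Ry(pitch) Rx(roll)).
In Python, from bench import * gives the robot as it stands. The module is installed in compiled form; this text tells all that it offers.
- The arm moves only by the tool servo_tool, never from a script. Its argument "plan" is a list of rows, each a list of 7 numbers: the turn, a rotation vector about the tool's x, y, z in degrees, then the shift along the tool's x, y, z in mm, then the finger opening in mm, from 0 to 85.4. In form: [[wx, wy, wz, tx, ty, tz, gripper], ...]. A call has 1 to 8 rows; each row shifts and turns the commanded pose from where the row before left it, along the tool's axes as they then stand; what a row does not reach is not made up. A row lasts 1/10 s, in which the tool goes at most 50 mm and 8.59 degrees, less where a joint would pass 70% of its speed; a pose out of reach is approached as far as the arm can. A call is refused whole if a number of a shift passes 50 or a number of a turn 8.59, either way. A call with a gripper value outside its range is refused whole. The fingers move at their own pace and stop on an object; "squeeze" is the grip in N (left out, the last holds). Time passes only in rows, so rows that do not move let the fingers close. It gives the time, the measured TCP pose, the force and the opening at its end, in the units of the state.
- get_state(): the state, without advancing time (a new reading comes with each control period).
- read_camera(name): name is "side" or "top"; returns a dict with "pixels" (420x560x3 uint8, red, green, blue), "mtx" (3x3 intrinsics, pixels), "camera_from_world" (4x4, takes a point from world to camera coordinates). Camera axes: x right, y down, z forward; pixel columns grow to the right and rows downward; lengths in mm; the calibration is good to about 2 mm. A picture is of the moment at which its call begins. There is no depth.
- close_job(): hands the job in, once; it reports no verdict.
Trained networks look in a picture, given as the dict that the camera call returned (one of the last four; its "shot" number tells which), for a name from the list of things; names that differ only in an ending like _2 or _b are one class to them, and where a whole thing is asked for, a point or a joint stands for the part that bears it (a point fixed in the world has none). Each returns a list of dicts, best first, with "score" (0 to 1); they miss things now and then, are a little off and sometimes report something else, mostly with a low value. They report only what shows in the picture. A call takes as long as a camera call.
- boxes_of(target, picture): "uv" ([column, row] in pixels, amid what is visible of it).
- place_of(target, picture): "uv" ([column, row] in pixels: a listed point, or the origin of a listed thing).
The state is a dict: "time": time; "q": joint angles; "joint_velocities": joint speeds; "tau": joint torques, N m; "tcp_pos": TCP position; "tcp_rot": TCP orientation; "force": force on the tool from outside, world axes, zero at the start; "ft_torque": the same for the moment, N m; "finger_gap": opening from 0.0 (shut) to 1.0 (fully open).
Only numpy, scipy, OpenCV 4.12 (cv2) and the standard library are available. Lean on these libraries where they do the work, as an engineer would, in place of code of your own. Each camera call takes 0.05 s, during which the arm holds its last target. There are 200 camera calls.

## Working session

There is one attempt and no reset: what is moved stays moved. The work goes in short steps, Python scripts to look and compute and a tool call to move; the robot and the scene stay as the last step left them, time stands still between calls to the robot, and variables do not carry over. Pictures are saved under pics/ and viewed, about 8 in all and at most 12, crops included, and the job is handed in when it is done.

Besides the shell and the picture viewer there is one more tool, called after "Call:" as name(argument=value, ...), one argument or row to a line, values as JSON. servo_tool: Moves the arm, as the interface text tells. Its arguments: {"type":"object","properties":{"plan":{"type":"array","items":{"type":"array","items":{"type":"number"}}},"squeeze":{"type":"number"}},"required":["plan"]}

```bash
mkdir -p pics; cat > h.py <<'E'
from bench import *
import numpy as np, cv2
from scipy.spatial.transform import Rotation as R
from scipy.optimize import least_squares
def proj(p,X):
    X=np.atleast_2d(X); c=X@p["camera_from_world"][:3,:3].T+p["camera_from_world"][:3,3]
    u=c@np.array(p["mtx"]).T; return u[:,:2]/u[:,2:]
def tri(ps,uvs):
    return least_squares(lambda X:np.concatenate([proj(p,X)[0]-uv for p,uv in zip(ps,uvs)]),[500,0,100])
def save(p,n): cv2.imwrite(f"pics/{n}.png",cv2.cvtColor(p["pixels"],cv2.COLOR_RGB2BGR))
E
python3 - <<'E'
from h import *
s=read_camera("side");t=read_camera("top")
for p in(s,t): p["camera_from_world"]=np.array(p["camera_from_world"])
save(s,"s0");save(t,"t0")
for n in ["photometer","carriage_knob","green_band","lid_bar","lid_hinge","tube_rack_mid","amber_bottle_a_mid","powder_jar_mid","mug_mid","flask_mid","vial_mid"]:
    a=place_of(n,s);b=place_of(n,t)
    print(n,[(np.round(x["uv"]),round(x["score"],2)) for x in a[:2]],[(np.round(x["uv"]),round(x["score"],2)) for x in b[:2]])
    if a and b:
        r=tri([s,t],[a[0]["uv"],b[0]["uv"]]);print("   ",r.x.round(1),r.cost.round(2))
st=get_state();print(st["time"],st["tcp_pos"],st["tcp_rot"],st["finger_gap"])
E
```

```text
photometer [] []
carriage_knob [(array([253., 184.]), 0.57), (array([165., 333.]), 0.44)] [(array([271., 181.]), 0.37)]
    [599.    7.9 167.4] 0.84
green_band [(array([333., 133.]), 0.66)] [(array([358., 192.]), 0.6)]
    [ 559.7 -255.5  188.5] 2.54
lid_bar [(array([329., 199.]), 0.59), (array([188., 365.]), 0.39)] [(array([308., 228.]), 0.69)]
    [ 454.4 -111.5  119.8] 2.03
lid_hinge [(array([287., 163.]), 0.64)] [(array([325., 176.]), 0.93), (array([146., 234.]), 0.36)]
    [ 632.9 -163.5   90.9] 1.17
tube_rack_mid [(array([357., 145.]), 0.76), (array([334., 132.]), 0.67)] [(array([394., 203.]), 0.66)]
    [ 552.1 -392.1   53. ] 0.04
amber_bottle_a_mid [(array([244., 391.]), 0.95)] [(array([152., 282.]), 0.71), (array([324., 174.]), 0.46)]
    [285.1 372.7  78.1] 0.12
powder_jar_mid [(array([193., 367.]), 0.67)] [(array([146., 236.]), 0.83), (array([364., 215.]), 0.69)]
    [421.3 404.5  37.7] 11.69
mug_mid [(array([124., 307.]), 0.95)] [(array([147., 168.]), 0.66), (array([409., 286.]), 0.39)]
    [647.  413.4  41.4] 6.87
flask_mid [] [(array([407., 284.]), 0.8), (array([316., 180.]), 0.73)]
vial_mid [(array([352., 147.]), 0.56), (array([333., 130.]), 0.54)] [(array([146., 238.]), 0.66), (array([363., 217.]), 0.65)]
    [295.6 184.8 624.9] 2136.1
1.2 [ 163.23113391 -551.39212725  231.32761926] [ 3.14149609e+00 -1.76050406e-05  2.87819748e-01] 1.0015452064001242
```

View pics/s0.png

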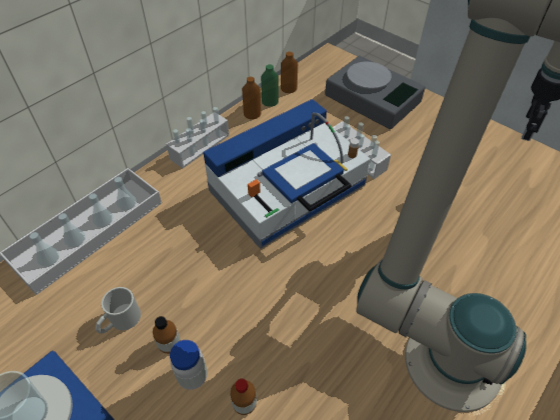

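View pics/t0.png

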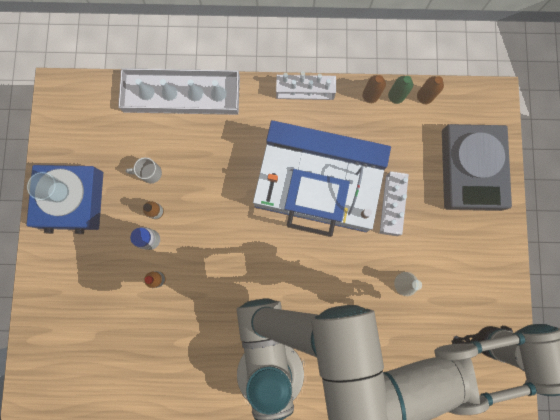

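Side view: knob near (254,187), bar about (327,192). Top view: knob near (272,178), bar about (312,228); the vial is near (365,213) and the flask at (407,284). I'll fit the photometer pose and check it with an overlay.

```bash
cat > fit.py <<'E'
from h import *
s=read_camera("side");t=read_camera("top")
for p in(s,t): p["camera_from_world"]=np.array(p["camera_from_world"])
obs=[]
M={"green_band":(-54,-108,206),"lid_bar":(-175,0,131),"lid_hinge":(0,0,122)}
for n,m in M.items():
    for p in(s,t):
        a=place_of(n,p)
        if a and a[0]["score"]>.5: obs.append((p,m,a[0]["uv"],n))
for m,uv in [((-130,190,120),(255,209)),((-130,-190,120),(374,231)),((130,190,165),(269,122)),((130,-190,165),(390,146))]: obs.append((t,m,uv,"c"))
def W(v,m): 
    c,sn=np.cos(v[2]),np.sin(v[2]); m=np.atleast_2d(m).astype(float)
    return np.c_[v[0]+c*m[:,0]-sn*m[:,1],v[1]+sn*m[:,0]+c*m[:,1],m[:,2]]
f=lambda v:np.concatenate([proj(p,W(v,m))[0]-uv for p,m,uv,_ in obs])
r=least_squares(f,[620,-130,-.2],x_scale=[10,10,.05],loss="soft_l1")
v=r.x;print(v);print(f(v).reshape(-1,2).round(1).tolist(),[o[3] for o in obs])
# knob by colour
uvs=[]
for p,g in((s,(254,187)),(t,(272,178))):
    h=cv2.cvtColor(p["pixels"],cv2.COLOR_RGB2HSV); m=((h[...,0]<14)&(h[...,1]>190)&(h[...,2]>120)).astype(np.uint8)
    k=np.zeros_like(m);k[g[1]-12:g[1]+12,g[0]-12:g[0]+12]=1; ys,xs=np.nonzero(m*k); uvs.append(np.array([xs.mean(),ys.mean()]));print(len(xs),uvs[-1])
k=tri([s,t],uvs); d=k.x[:2]-v[:2];c,sn=np.cos(v[2]),np.sin(v[2]);print("knob",k.x,k.cost,"local",c*d[0]+sn*d[1],-sn*d[0]+c*d[1])
kl=c*d[0]+sn*d[1]
L=[[(-130,190,120),(-130,-190,120),(60,-190,120),(60,190,120),(-130,190,120)],[(130,190,165),(130,-190,165),(60,-190,165),(60,190,165),(130,190,165)],[(-175,65,131),(-175,-65,131)],[(0,-80,122),(0,80,122)],[(kl-8,130,164),(kl+8,130,164),(kl+8,160,164),(kl-8,160,164),(kl-8,130,164)],[(-100*np.cos(a),-108,122+100*np.sin(a)) for a in np.arange(.2,1.9,.1)]]
out=[]
for p,(x,y) in((s,(200,90)),(t,(245,100))):
    im=cv2.resize(cv2.cvtColor(p["pixels"],cv2.COLOR_RGB2BGR)[y:y+155,x:x+195],None,fx=2*1.02*.98*1.0,fy=2*.9996,interpolation=3)
    for l in L: cv2.polylines(im,[((proj(p,W(v,l))-[x,y]+.5)*2*8).astype(int).reshape(-1,1,2)],False,(0,255,255),1,cv2.LINE_AA,3)
    out.append(im)
h=min(i.shape[0] for i in out);cv2.imwrite("pics/fit.png",np.hstack([i[:h] for i in out]))
E
python3 fit.py
```

```text
[ 6.22056369e+02 -1.47627997e+02 -1.80563983e-01]
[[0.2, -1.4], [-0.4, 3.3], [0.3, -0.8], [2.5, 4.0], [0.7, 0.2], [-6.3, 2.4], [-2.5, -4.2], [-0.9, -1.9], [0.1, -0.8], [0.4, -1.1]] ['green_band', 'green_band', 'lid_bar', 'lid_bar', 'lid_hinge', 'lid_hinge', 'c', 'c', 'c', 'c']
2 [257.  183.5]
0 [nan nan]fit.py:21: RuntimeWarning: Mean of empty slice.
  k=np.zeros_like(m);k[g[1]-12:g[1]+12,g[0]-12:g[0]+12]=1; ys,xs=np.nonzero(m*k); uvs.append(np.array([xs.mean(),ys.mean()]));print(len(xs),uvs[-1])
  ret = ret.dtype.type(ret / rcount)
Traceback (most recent call last):
  File "fit.py", line 22, in <module>
    k=tri([s,t],uvs); d=k.x[:2]-v[:2];c,sn=np.cos(v[2]),np.sin(v[2]);print("knob",k.x,k.cost,"local",c*d[0]+sn*d[1],-sn*d[0]+c*d[1])
  File "h.py", line 9, in tri
    return least_squares(lambda X:np.concatenate([proj(p,X)[0]-uv for p,uv in zip(ps,uvs)]),[500,0,100])
ValueError: Residuals are not finite in the initial point.
```

```bash
sed -i 's/m=((h\[...,0\]<14).*$/m=((h[...,0]<12)\&(h[...,1]>170)\&(h[...,2]>90)).astype(np.uint8)/' fit.py
sed -i 's/(h\[...,0\]<12)/(h[...,0]<14)/' fit.py
python3 - <<'E'
from h import *
t=read_camera("top");h=cv2.cvtColor(t["pixels"],cv2.COLOR_RGB2HSV);print(h[174:184,266:279,0]);print(h[174:184,266:279,1])
E
python3 fit.py
```

```text
[[100 105   9   9   9  10   9   8   8   9   8 110 105]
 [105 174  10  10  10  11  11  10  10  12  10   9 113]
 [108   7  10  10  10  10  10  10  10  10  10   9 135]
 [ 98  10  10  10  11  10  10  10  10  10  10   8 135]
 [ 90  11  10  10  10  10  10  10  10  11  11   8 113]
 [105  13   8   8   9   9   9  10  11  10  10  10 102]
 [105 105   5   8   8   9   8   8   9  10   9  10 102]
 [100 105 100   0   9   9   9   8   8   9   9   9 105]
 [105 105  99  97 100   0 175   0   0   9   8 102 103]
 [105 103 103 102 105 150 173 105 105 105 105 105 100]]
[[ 11   7  72 133 125 113 127 108  96  60  15   4   7]
 [  9   8 131 162 160 160 159 157 156 150 108  41   5]
 [  8  29 146 161 161 160 163 159 162 155 157 109   2]
 [  6  45 147 162 160 160 161 159 159 161 158 120   5]
 [  7  41 133 155 154 157 158 160 160 158 158 103   5]
 [  9  16  82 108 112 125 136 145 156 157 154  85   6]
 [  9   9  21  51  77  99 102 109 111 113 118  65   6]
 [  7   9   7   5  27  69  74  75  59  70  67  20   7]
 [  7   9   8  11   6  16  20  14   8  20  24   6   8]
 [  9   8   8  12   9   6  14   5  12   7   7   7   7]
[... 258 characters left out ...]
e', 'c', 'c', 'c', 'c']
119 [253.28571429 187.19327731]
0 [nan nan]fit.py:21: RuntimeWarning: Mean of empty slice.
  k=np.zeros_like(m);k[g[1]-12:g[1]+12,g[0]-12:g[0]+12]=1; ys,xs=np.nonzero(m*k); uvs.append(np.array([xs.mean(),ys.mean()]));print(len(xs),uvs[-1])
  ret = ret.dtype.type(ret / rcount)
Traceback (most recent call last):
  File "fit.py", line 22, in <module>
    k=tri([s,t],uvs); d=k.x[:2]-v[:2];c,sn=np.cos(v[2]),np.sin(v[2]);print("knob",k.x,k.cost,"local",c*d[0]+sn*d[1],-sn*d[0]+c*d[1])
  File "h.py", line 9, in tri
    return least_squares(lambda X:np.concatenate([proj(p,X)[0]-uv for p,uv in zip(ps,uvs)]),[500,0,100])
ValueError: Residuals are not finite in the initial point.
```

```bash
python3 - <<'E'
s=open('fit.py').read()
a=s.index("# knob");b=s.index("L=[[")
s=s[:a]+'''
from scipy.optimize import fsolve
k=fsolve(lambda q:proj(t,[q[0],q[1],164])[0]-np.array([271.9,177.3]),[620,0]);d=k-v[:2];c,sn=np.cos(v[2]),np.sin(v[2])
kl=c*d[0]+sn*d[1];print("knob",k,"local",kl,-sn*d[0]+c*d[1])
'''+s[b:]
s=s.replace("fx=2*1.02*.98*1.0,fy=2*.9996","fx=4,fy=4").replace("*2*8","*4*8").replace("y:y+155,x:x+195","y:y+150,x:x+200").replace("np.hstack","np.vstack").replace('"pics/fit.png",np.vstack([i[:h] for i in out])','"pics/fit_s.png",out[0]);cv2.imwrite("pics/fit_t.png",out[1]')
open('fit.py','w').write(s)
E
python3 fit.py
```

```text
[ 6.20983890e+02 -1.47524782e+02 -1.81949229e-01]
[[-0.2, 1.1], [0.1, 3.3], [2.7, -1.9], [2.8, 2.4], [-0.3, -0.9], [-1.3, 3.8], [-2.6, -3.9], [-1.0, -1.5], [0.1, -0.6], [0.4, -0.7]] ['green_band', 'green_band', 'lid_bar', 'lid_bar', 'lid_hinge', 'lid_hinge', 'c', 'c', 'c', 'c']
knob [607.69670092   3.47460785] local -40.39073759895812 146.1025447713896
```

View pics/fit_t.png

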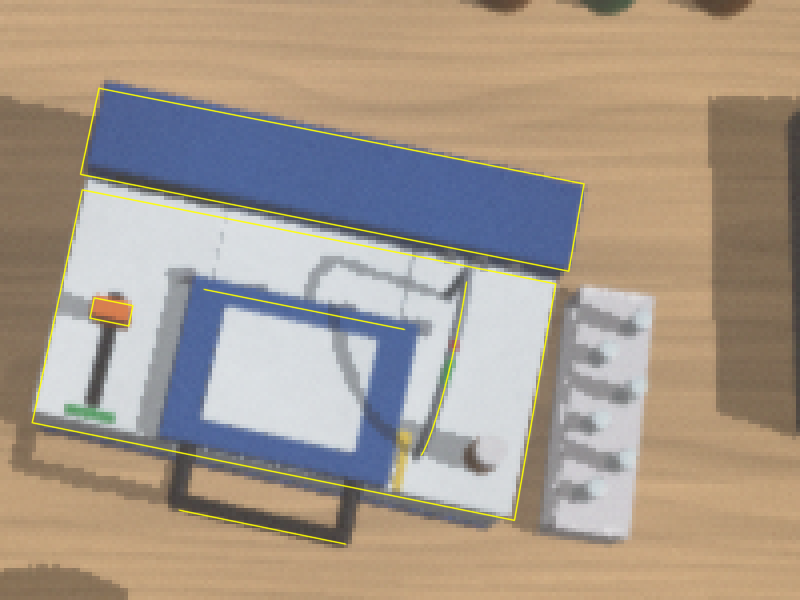

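View pics/fit_s.png

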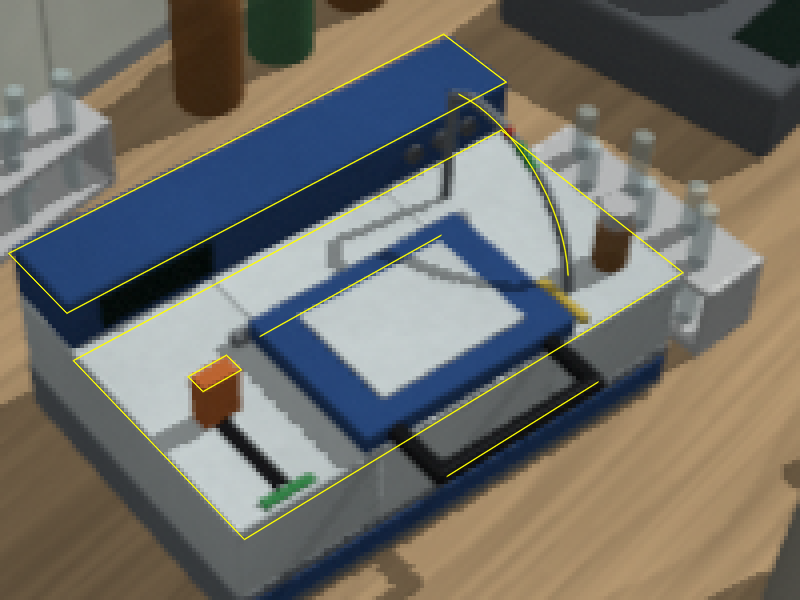

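Overlay: the fit is about right but needs to move roughly 3–4 mm back (the bar's centre lies about 6 zoomed px behind the yellow line). The knob's top matches. I'll use pose (625,-149,-0.178) and knob (608,3.5). Moving now: up first, then across towards the knob.

Call:
servo_tool(
  plan=[
    [0,0,0,0,0,-40,85],
    [0,0,0,0,0,-30,85],
    [0,0,0,36,-25,0,50],
    [0,0,0,36,-25,0,50],
    [0,0,0,36,-25,0,50],
    [0,0,0,36,-25,0,50],
    [0,0,0,36,-25,0,50],
    [0,0,0,36,-25,0,50],
  ],
  squeeze=30,
)

```text
time: 3.25
tcp_pos: [328.6, -344.8, 301.5]
tcp_rot: [3.141, -0.0, 0.287]
force: [0.6, 0.3, 0.4]
finger_gap: 0.59
```

Call:
servo_tool(
  plan=[
    [0,0,0,36,-25,0,50],
    [0,0,0,36,-25,0,50],
    [0,0,0,36,-25,0,50],
    [0,0,0,36,-25,0,50],
    [0,0,0,36,-25,0,50],
    [0,0,0,36,-25,0,50],
    [0,0,0,36,-25,0,50],
    [0,0,0,36,-25,0,50],
  ],
)

```text
time: 4.05
tcp_pos: [548.1, -71.1, 301.5]
tcp_rot: [3.141, -0.0, 0.288]
force: [0.6, -0.8, 0.5]
finger_gap: 0.587
```

Call:
servo_tool(
  plan=[
    [0,0,8,0,0,0,50],
    [0,0,8,0,0,0,50],
    [0,0,8,0,0,0,50],
    [0,0,2.7,0,0,0,50],
    [0,0,0,0,0,0,50],
  ],
)

```text
time: 4.55
tcp_pos: [547.2, -72.6, 301.3]
tcp_rot: [3.141, -0.0, -0.178]
force: [-0.4, 0.8, 0.1]
finger_gap: 0.586
```

```bash
cat >> h.py <<'E'
V=(625.,-149.,-.178)
def need(pos,rpy):
    st=get_state();Rc=R.from_euler("xyz",st["tcp_rot"]);Rt=R.from_euler("xyz",rpy)
    print("t",round(st["time"],2),"pos",np.round(st["tcp_pos"],1),"rot",np.round(st["tcp_rot"],3),"q",np.round(st["q"],2),"F",np.round(st["force"],1),"gap",round(st["finger_gap"]*85.4,1))
    print("turn",np.degrees((Rc.inv()*Rt).as_rotvec()).round(2),"shift(now)",Rc.inv().apply(np.array(pos)-st["tcp_pos"]).round(1),"shift(after turn)",Rt.inv().apply(np.array(pos)-st["tcp_pos"]).round(1))
E
python3 -c "
from h import *
need([608,3.5,130],[np.pi,0,-.178])"
```

```text
t 4.55 pos [547.2 -72.6 301.3] rot [ 3.141 -0.    -0.178] q [-0.26  0.21  1.42 -0.    1.51  1.49] F [-0.4  0.8  0.1] gap 50.0
turn [ 0.01 -0.    0.01] shift(now) [ 46.4 -85.7 171.3] shift(after turn) [ 46.4 -85.7 171.3]
```

Call:
servo_tool(
  plan=[
    [0,0,0,16,-29,0,50],
    [0,0,0,15,-28,0,50],
    [0,0,0,15.4,-28.7,0,50],
    [0,0,0,0,0,40,50],
    [0,0,0,0,0,40,50],
    [0,0,0,0,0,36,50],
    [0,0,0,0,0,0,50],
  ],
)

```text
time: 5.25
tcp_pos: [604.1, 3.8, 179.9]
tcp_rot: [3.141, 0.012, -0.177]
force: [0.4, 0.2, -0.2]
finger_gap: 0.583
```

```bash
python3 -c "
from h import *
need([608,3.5,130],[np.pi,0,-.178])
p=read_camera('side');p['pixels']=cv2.resize(p['pixels'][120:270,180:380],None,fx=4,fy=4,interpolation=3);save(p,'s1')"
```

```text
t 5.25 pos [604.1   3.8 179.9] rot [ 3.141  0.012 -0.177] q [-0.11  0.36  1.51 -0.    1.28  1.64] F [ 0.4  0.2 -0.2] gap 49.8
turn [0.05 0.67 0.05] shift(now) [ 4.4 -0.4 49.9] shift(after turn) [ 3.9 -0.4 49.9]
```

View pics/s1.png

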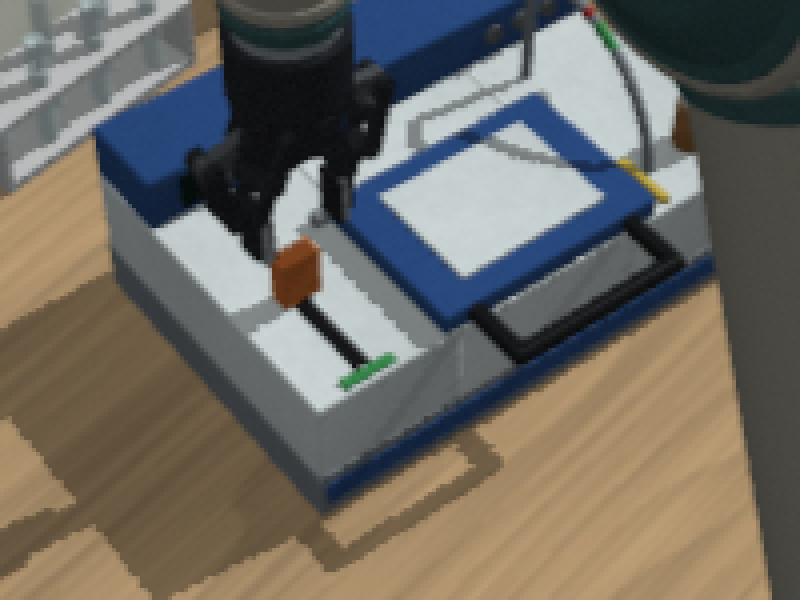

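The fingers straddle the knob: tips at about (258,255) and (338,215), knob top at (298,243). Descending with a small forward correction.

Call:
servo_tool(
  plan=[
    [0,0.67,0,4.4,0,0,50],
    [0,0,0,0,0,15,50],
    [0,0,0,0,0,15,50],
    [0,0,0,0,0,15,50],
    [0,0,0,0,0,5,50],
    [0,0,0,0,0,0,50],
  ],
)

```text
time: 5.9
tcp_pos: [613.9, 2.3, 136.7]
tcp_rot: [-3.141, -0.014, -0.178]
force: [1.1, 0.5, 0.8]
finger_gap: 0.584
```

Call:
servo_tool(
  plan=[
    [0,0,0,0,0,0,20],
    [0,0,0,0,0,0,20],
    [0,0,0,0,0,0,20],
    [0,0,0,0,0,0,20],
    [0,0,0,0,0,0,20],
    [0,0,0,0,0,0,20],
  ],
)

```text
time: 6.5
tcp_pos: [614.2, 2.7, 137.1]
tcp_rot: [-3.141, -0.015, -0.179]
force: [-0.3, 1.1, 6.6]
finger_gap: 0.345
```

```bash
python3 -c "
from h import *
need([608,3.5,130],[np.pi,0,-.178])"
```

```text
t 6.5 pos [614.2   2.7 137.1] rot [-3.141 -0.015 -0.179] q [-0.11  0.39  1.58 -0.    1.16  1.64] F [-0.3  1.1  6.6] gap 29.5
turn [-0.04 -0.88 -0.04] shift(now) [-6.3  0.3  7. ] shift(after turn) [-6.2  0.3  7.1]
```

Gripped at 29.5 mm, but 6 mm too far back and 7 mm too high. Regripping in a better place.

Call:
servo_tool(
  plan=[
    [0,0,0,0,0,0,50],
    [0,0,0,0,0,0,50],
    [0,0,0,0,0,0,50],
    [0,-0.88,0,-6,0,0,50],
    [0,0,0,0,0,8,50],
    [0,0,0,0,0,0,50],
    [0,0,0,0,0,0,50],
  ],
)

```text
time: 7.2
tcp_pos: [606.6, 3.6, 126.6]
tcp_rot: [3.141, 0.005, -0.178]
force: [-0.1, 0.3, 0.7]
finger_gap: 0.585
```

```bash
python3 -c "
from h import *
need([608,3.5,130],[np.pi,0,-.178])"
```

```text
t 7.2 pos [606.6   3.6 126.6] rot [ 3.141  0.005 -0.178] q [-0.11  0.4   1.59  0.    1.16  1.64] F [-0.1  0.3  0.7] gap 50.0
turn [ 0.01  0.28 -0.01] shift(now) [ 1.4 -0.1 -3.4] shift(after turn) [ 1.4 -0.1 -3.4]
```

Call:
servo_tool(
  plan=[
    [0,0,0,0,0,-2,20],
    [0,0,0,0,0,0,20],
    [0,0,0,0,0,0,20],
    [0,0,0,0,0,0,20],
    [0,0,0,0,0,0,20],
    [0,0,0,-5,0,0,20],
    [0,0,0,-8,0,0,20],
    [0,0,0,-8,0,0,20],
  ],
)

```text
time: 8.0
tcp_pos: [586.5, 8.1, 129.7]
tcp_rot: [-3.14, 0.002, -0.179]
force: [2.8, 4.1, 2.4]
finger_gap: 0.346
```

Call:
servo_tool(
  plan=[
    [0,0,0,-8,0,0,20],
    [0,0,0,-8,0,0,20],
    [0,0,0,-8,0,0,20],
    [0,0,0,-5,0,0,20],
    [0,0,0,-3,0,0,20],
    [0,0,0,0,0,0,20],
  ],
)

```text
time: 8.6
tcp_pos: [553.8, 14.8, 129.7]
tcp_rot: [-3.139, 0.004, -0.178]
force: [1.7, 7.1, 2.8]
finger_gap: 0.344
```

```bash
python3 -c "
from h import *
need([608-59*.984,3.5+59*.177,126],[np.pi,0,-.178])"
```

```text
t 8.6 pos [553.8  14.8 129.7] rot [-3.139  0.004 -0.178] q [-0.1   0.32  1.7   0.    1.12  1.65] F [1.7 7.1 2.8] gap 29.4
turn [-0.16  0.22 -0.03] shift(now) [-3.7  1.5  3.7] shift(after turn) [-3.7  1.5  3.7]
```

Call:
servo_tool(
  plan=[
    [0,0,0,-2,-1,0,20],
    [0,0,0,-2,0,0,20],
    [0,0,0,-2,0,0,20],
    [0,0,0,-2,0,0,20],
    [0,0,0,0,0,0,20],
  ],
)

```text
time: 9.1
tcp_pos: [553.0, 14.9, 129.8]
tcp_rot: [-3.14, -0.01, -0.178]
force: [15.8, 1.1, -8.0]
finger_gap: 0.348
```

Call:
servo_tool(
  plan=[
    [0,0,0,-2,0,0,20],
    [0,0,0,-1,0,0,20],
    [0,0,0,0,0,0,20],
  ],
)

```text
time: 9.4
tcp_pos: [552.9, 14.9, 129.9]
tcp_rot: [-3.14, -0.015, -0.179]
force: [20.9, 1.2, -12.3]
finger_gap: 0.346
```

Stop reached: the force rises to 21 N with no further motion. Relaxing part of the preload, releasing and retreating upward.

Call:
servo_tool(
  plan=[
    [0,0,0,6,0,0,20],
    [0,0,0,0,0,0,50],
    [0,0,0,0,0,0,50],
    [0,0,0,0,0,0,50],
    [0,0,0,0,0,-30,50],
    [0,0,0,0,0,-40,50],
    [0,0,0,0,0,-40,50],
    [0,0,0,-50,0,0,50],
  ],
)

```text
time: 10.2
tcp_pos: [509.8, 21.9, 245.6]
tcp_rot: [-3.141, -0.014, -0.179]
force: [-0.1, 1.0, 0.1]
finger_gap: 0.584
```

Call:
servo_tool(
  plan=[
    [0,0,0,-50,0,0,50],
    [0,0,0,-50,0,0,50],
    [0,0,0,-20,0,0,50],
    [0,0,0,0,0,0,50],
  ],
)

```text
time: 10.6
tcp_pos: [378.8, 45.3, 240.0]
tcp_rot: [3.141, 0.005, -0.177]
force: [0.7, 0.4, 0.2]
finger_gap: 0.584
```

```bash
cat > fit2.py <<'E'
from h import *
s=read_camera("side");t=read_camera("top")
for p in(s,t): p["camera_from_world"]=np.array(p["camera_from_world"])
v=V
def W(v,m):
    c,sn=np.cos(v[2]),np.sin(v[2]); m=np.atleast_2d(m).astype(float)
    return np.c_[v[0]+c*m[:,0]-sn*m[:,1],v[1]+sn*m[:,0]+c*m[:,1],m[:,2]]
for p in(s,t):
  for n in ("lid_bar","carriage_knob"): print(n,[(np.round(a["uv"],1),round(a["score"],2)) for a in place_of(n,p)[:2]],proj(p,W(v,(-175,0,131) if n=="lid_bar" else (-102,145,144))).round(1))
kl=-102
L=[[(-130,190,120),(-130,-190,120),(60,-190,120)],[(130,190,165),(130,-190,165),(60,-190,165),(60,190,165),(130,190,165)],[(-175,65,131),(-175,-65,131)],[(kl-8,130,164),(kl+8,130,164),(kl+8,160,164),(kl-8,160,164),(kl-8,130,164)]]
out=[]
for p,(x,y) in((s,(210,150)),(t,(250,115))):
    im=cv2.resize(cv2.cvtColor(p["pixels"],cv2.COLOR_RGB2BGR)[y:y+ (90 if p is s else 130),x:x+160],None,fx=5 if p is s else 5,fy=5 if p is s else 5,interpolation=3)
    for l in L: cv2.polylines(im,[((proj(p,W(v,l))-[x,y]+.5)*5*8).astype(int).reshape(-1,1,2)],False,(0,255,255),1,cv2.LINE_AA,3)
    out.append(im)
cv2.imwrite("pics/fit2.png",cv2.resize(np.vstack(out),None,fx=.54,fy=.54,interpolation=cv2.INTER_AREA))
need([0,0,0],[np.pi,0,1.393])
E
python3 fit2.py
```

```text
lid_bar [] [[329.8 195.2]]
carriage_knob [(array([267. , 196.8]), 0.74)] [[267.5 201.5]]
lid_bar [(array([306.7, 227.7]), 0.59)] [[310.7 229.9]]
carriage_knob [(array([266.5, 196.7]), 0.62), (array([148.5, 169. ]), 0.21)] [[268.9 196.9]]
t 10.9 pos [384.3  44.6 239.9] rot [ 3.141  0.004 -0.178] q [-0.06 -0.02  1.84  0.    1.33  1.68] F [0.5 0.4 0.4] gap 50.3
turn [ -0.16   0.18 -90.04] shift(now) [-369.3  112.1  241.3] shift(after turn) [-111.9 -370.3  239.9]
```

View pics/fit2.png

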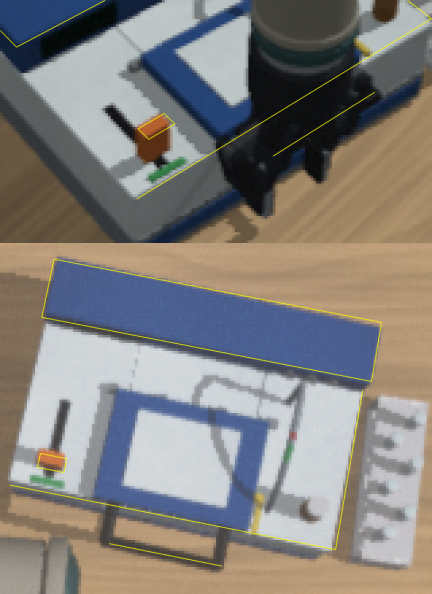

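The top view shows the knob near (267,197) with a gap of maybe 2 px to the green bar. My fingertips, which are wider than the knob is thick and were low over the deck, may have met the bar first. I'll push the knob from behind with shut fingers to seat it fully.

Call:
servo_tool(
  plan=[
    [0,0,0,40,0,0,0],
    [0,0,0,45,0,0,0],
    [0,0,0,45,0,0,0],
    [0,0,0,45,0,0,0],
    [0,0,0,37,0,0,0],
    [0,0,0,0,0,0,0],
    [0,0,0,0,0,0,0],
  ],
)

```text
time: 11.6
tcp_pos: [592.5, 6.9, 237.5]
tcp_rot: [3.141, 0.007, -0.179]
force: [-0.6, -0.4, -0.2]
finger_gap: -0.002
```

Call:
servo_tool(
  plan=[
    [0,0,0,0,0,30,0],
    [0,0,0,0,0,35,0],
    [0,0,0,0,0,35,0],
    [0,0,0,0,0,0,0],
    [0,0,0,0,0,0,0],
  ],
)

```text
time: 12.1
tcp_pos: [590.8, 7.5, 139.7]
tcp_rot: [3.141, 0.005, -0.178]
force: [0.5, -0.7, 0.9]
finger_gap: 0.0
```

```bash
python3 -c "
from h import *
need([593,6,135],[np.pi,0,-.178])"
```

```text
t 12.1 pos [590.8   7.5 139.7] rot [ 3.141  0.005 -0.178] q [-0.11  0.37  1.61  0.    1.17  1.64] F [ 0.5 -0.7  0.9] gap 0.0
turn [ 0.01  0.27 -0.  ] shift(now) [2.5 1.1 4.7] shift(after turn) [2.4 1.1 4.7]
```

Pushing forward with the tip about 16 mm over the deck. Contact is expected after roughly 15 mm.

Call:
servo_tool(
  plan=[
    [0,0,0,-5,0,4,0],
    [0,0,0,-5,0,0,0],
    [0,0,0,-3,0,0,0],
    [0,0,0,-2,0,0,0],
    [0,0,0,-2,0,0,0],
    [0,0,0,0,0,0,0],
  ],
)

```text
time: 12.7
tcp_pos: [574.5, 10.5, 135.6]
tcp_rot: [3.142, 0.003, -0.178]
force: [0.2, 0.4, -0.9]
finger_gap: -0.0
```

Call:
servo_tool(
  plan=[
    [0,0,0,-2,0,0,0],
    [0,0,0,-2,0,0,0],
    [0,0,0,-2,0,0,0],
    [0,0,0,0,0,0,0],
  ],
)

```text
time: 13.1
tcp_pos: [573.9, 10.5, 135.7]
tcp_rot: [-3.141, -0.007, -0.179]
force: [8.7, -1.8, -6.9]
finger_gap: 0.001
```

Call:
servo_tool(
  plan=[
    [0,0,0,-2,0,0,0],
    [0,0,0,-2,0,0,0],
    [0,0,0,-2,0,0,0],
    [0,0,0,0,0,0,0],
  ],
)

```text
time: 13.5
tcp_pos: [573.9, 10.4, 136.1]
tcp_rot: [-3.141, -0.019, -0.179]
force: [21.2, -4.0, -13.7]
finger_gap: -0.002
```

No movement under 21 N: the carriage was already hard against its stop. Backing off and going up, then over to the bar.

Call:
servo_tool(
  plan=[
    [0,0,0,10,0,0,0],
    [0,0,0,12,0,0,0],
    [0,0,0,0,0,-35,0],
    [0,0,0,0,0,-40,0],
    [0,0,0,0,0,-40,0],
    [0,0,0,-45,0,0,40],
    [0,0,0,-45,0,0,40],
    [0,0,0,-45,0,0,40],
  ],
)

```text
time: 14.3
tcp_pos: [450.3, 32.8, 250.8]
tcp_rot: [3.142, 0.005, -0.178]
force: [-0.2, 0.1, 0.7]
finger_gap: 0.467
```

Call:
servo_tool(
  plan=[
    [0,0,0,-45,0,0,40],
    [0,0,0,-45,30,0,40],
    [0,0,0,-10,45,0,40],
    [0,0,0,0,45,0,40],
    [0,0,0,0,35,0,40],
    [0,0,0,0,0,0,40],
  ],
)

```text
time: 14.9
tcp_pos: [329.1, -104.1, 251.5]
tcp_rot: [3.139, 0.004, -0.184]
force: [0.7, 1.3, 0.4]
finger_gap: 0.468
```

Call:
servo_tool(
  plan=[
    [0,0,-8.5,0,0,0,40],
    [0,0,-8.5,0,0,0,40],
    [0,0,-8.5,0,0,0,40],
    [0,0,-8.5,0,0,0,40],
    [0,0,-8.5,0,0,0,40],
    [0,0,-8.5,0,0,0,40],
    [0,0,-8.5,0,0,0,40],
    [0,0,-8.5,0,0,0,40],
  ],
)

```text
time: 15.7
tcp_pos: [329.8, -99.6, 251.1]
tcp_rot: [-3.137, 0.001, 1.016]
force: [-1.0, 0.5, 0.3]
finger_gap: 0.471
```

Call:
servo_tool(
  plan=[
    [0,0,-8.5,0,0,0,40],
    [0,0,-8.5,0,0,0,40],
    [0,0,-5,0,0,0,40],
    [-8.5,0,0,0,0,0,40],
    [-8.5,0,0,0,0,0,40],
    [-8.5,0,0,0,0,0,40],
    [-8.5,0,0,0,0,0,40],
    [0,0,0,0,0,0,40],
  ],
)

```text
time: 16.5
tcp_pos: [325.7, -98.1, 247.8]
tcp_rot: [2.593, -0.01, 1.388]
force: [-0.1, -0.0, -0.9]
finger_gap: 0.47
```

```bash
cat >> h.py <<'E'
def W(v,m):
    c,sn=np.cos(v[2]),np.sin(v[2]); m=np.atleast_2d(m).astype(float)
    return np.c_[v[0]+c*m[:,0]-sn*m[:,1],v[1]+sn*m[:,0]+c*m[:,1],m[:,2]]
def bartgt(tilt,t=0,back=0,off=(0,0,0)):
    # tool z tilted forward by tilt rad from down; grasp point on bar at lid angle t, stood off 'back' along tool z
    Rt=R.from_euler("xyz",[np.pi,0,V[2]+np.pi/2])*R.from_rotvec([-tilt,0,0])
    b=W(V,(-(175*np.cos(t)-9*np.sin(t)),0,122+175*np.sin(t)+9*np.cos(t)))[0]+np.array(off)
    return b+Rt.as_matrix()[:,2]*(19-back), Rt.as_euler("xyz")
E
python3 -c "
from h import *
for a in(34,45,55):
  p,r=bartgt(np.radians(a),0,70);print(a,p.round(1),r);need(p,r)"
```

```text
34 [ 424.7 -113.   173.3] [2.54818071 0.         1.39279633]
t 16.5 pos [325.7 -98.1 247.8] rot [ 2.593 -0.01   1.388] q [-0.92 -0.43  2.22  0.44  0.98 -0.91] F [-0.1 -0.  -0.9] gap 40.1
turn [-2.57 -0.33 -0.56] shift(now) [  2.6  46.5 115.8] shift(after turn) [  2.9  41.3 117.7]
45 [ 417.3 -111.6  167.1] [2.35619449 0.         1.39279633]
t 16.5 pos [325.7 -98.1 247.8] rot [ 2.593 -0.01   1.388] q [-0.92 -0.43  2.22  0.44  0.98 -0.91] F [-0.1 -0.  -0.9] gap 40.1
turn [-13.57  -0.27  -0.59] shift(now) [  2.5  36.8 117.1] shift(after turn) [  2.9   8.3 122.5]
55 [ 411.6 -110.6  160.3] [2.18166156 0.         1.39279633]
t 16.5 pos [325.7 -98.1 247.8] rot [ 2.593 -0.01   1.388] q [-0.92 -0.43  2.22  0.44  0.98 -0.91] F [-0.1 -0.  -0.9] gap 40.1
turn [-23.57  -0.22  -0.61] shift(now) [  2.4  28.4 120. ] shift(after turn) [  2.9 -21.9 121.3]
```

Call:
servo_tool(
  plan=[
    [0,0,0,0.6,11.6,29,40],
    [0,0,0,0.6,11.6,29,40],
    [0,0,0,0.7,11.6,29,40],
    [0,0,0,0.7,11.6,28,40],
    [-2.6,-0.3,-0.6,0,0,0,40],
    [0,0,0,0,0,0,40],
  ],
)

```text
time: 17.1
tcp_pos: [428.9, -111.1, 175.0]
tcp_rot: [2.55, -0.0, 1.406]
force: [-0.8, 0.6, 0.4]
finger_gap: 0.465
```

```bash
python3 -c "
from h import *
p,r=bartgt(np.radians(34),0,70);need(p,r)
p,r=bartgt(np.radians(45),0,70);need(p,r)
s=read_camera('side')
print([(np.round(a['uv'],1),round(a['score'],2)) for a in place_of('lid_bar',s)[:2]])
s['pixels']=cv2.resize(s['pixels'][130:280,230:430],None,fx=4,fy=4,interpolation=3);save(s,'s2')"
```

```text
t 17.1 pos [ 428.9 -111.1  175. ] rot [ 2.55  -0.     1.406] q [-0.62 -0.14  2.29  0.53  0.5  -0.86] F [-0.8  0.6  0.4] gap 39.7
turn [-0.12 -0.43  0.62] shift(now) [-2.5 -4.2 -0.7] shift(after turn) [-2.6 -4.2 -0.7]
t 17.1 pos [ 428.9 -111.1  175. ] rot [ 2.55  -0.     1.406] q [-0.62 -0.14  2.29  0.53  0.5  -0.86] F [-0.8  0.6  0.4] gap 39.7
turn [-11.12  -0.49   0.57] shift(now) [ -2.4 -13.9   0.2] shift(after turn) [ -2.6 -13.7  -2.4]
[]
```

View pics/s2.png

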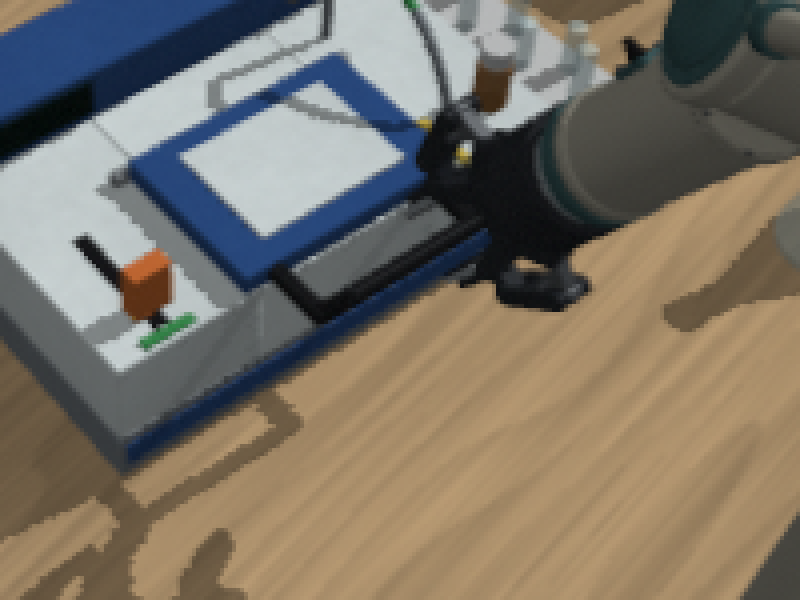

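The gripper stands in front of the bar with its fingers opened above and below (bar from about (320,310) to (490,225) zoomed). The knob sits right at the green bar near (150,318). Checking the knob's travel from the colour blob and the projected TCP, then advancing.

```bash
python3 -c "
from h import *
from scipy.optimize import fsolve
t=read_camera('top');s=read_camera('side')
t['camera_from_world']=np.array(t['camera_from_world']);s['camera_from_world']=np.array(s['camera_from_world'])
t0=cv2.cvtColor(cv2.imread('pics/t0.png'),cv2.COLOR_BGR2RGB)
K=[]
for im in(t0,t['pixels']):
  h=cv2.cvtColor(im,cv2.COLOR_RGB2HSV);m=(h[...,0]<16)&(h[...,1]>130)&(h[...,2]>110)&(im[...,0]>1.7*im[...,2])
  k=np.zeros_like(m);k[165:208,258:280]=1;ys,xs=np.nonzero(m&k);c=np.array([xs.mean(),ys.mean()])
  K.append(fsolve(lambda q:proj(t,[q[0],q[1],164])[0]-c,[600,0]));print(len(xs),c,K[-1])
print('travel',np.linalg.norm(K[1]-K[0]))
g=t['pixels'].astype(int);m=(g[...,1]>g[...,0]+40);k=np.zeros_like(m);k[195:212,255:280]=1;ys,xs=np.nonzero(m&k);c=np.array([xs.mean(),ys.mean()])
print('green',len(xs),c,fsolve(lambda q:proj(t,[q[0],q[1],125])[0]-c,[550,0]))
p,r=bartgt(np.radians(34),0,0);need(p,r)
print('tcp uv side',proj(s,get_state()['tcp_pos']),'bar',proj(s,W(V,(-175,0,131))))
"
```

```text
40 [272.175 176.825] [609.18311443   2.67124319]
43 [268.30232558 194.25581395] [555.30048389  13.2082488 ]
travel 54.90324544925004
green 25 [267.04 202.76] [534.9724741   17.57189983]
t 17.3 pos [ 429.  -113.6  177.8] rot [2.544 0.004 1.403] q [-0.62 -0.14  2.29  0.53  0.5  -0.86] F [ 0.2 -0.3 -0.1] gap 40.4
turn [ 0.22 -0.13  0.61] shift(now) [-0.3 -6.4 71.3] shift(after turn) [-0.2 -6.1 71.3]
tcp uv side [[337.93180119 188.57847421]] bar [[329.76649757 195.17094129]]
```

The travel was 55 mm from a start slightly ahead of the rear end (dark slot showed behind the knob), and it ends in a hard stop under 21 N, so it is home. Advancing on the bar.

Call:
servo_tool(
  plan=[
    [0,0,0.6,0,-3,10,40],
    [0,0,0,0,-3,12,40],
    [0,0,0,0,0,15,40],
    [0,0,0,0,0,15,40],
    [0,0,0,0,0,10,40],
    [0,0,0,0,0,5,40],
    [0,0,0,0,0,0,40],
  ],
)

```text
time: 18.0
tcp_pos: [460.9, -119.8, 118.5]
tcp_rot: [2.544, -0.002, 1.393]
force: [0.1, 0.9, -0.5]
finger_gap: 0.472
```

```bash
python3 -c "
from h import *
p,r=bartgt(np.radians(34),0,0);need(p,r)
s=read_camera('side')
s['pixels']=cv2.resize(s['pixels'][150:250,270:400],None,fx=6,fy=6,interpolation=3);save(s,'s3')"
```

```text
t 18.0 pos [ 460.9 -119.8  118.5] rot [ 2.544e+00 -2.000e-03  1.393e+00] q [-0.57  0.03  2.35  0.84  0.3  -1.15] F [ 0.1  0.9 -0.5] gap 40.3
turn [ 0.22 -0.1  -0.09] shift(now) [0.3 0.1 3.9] shift(after turn) [0.3 0.1 3.9]
```

View pics/s3.png

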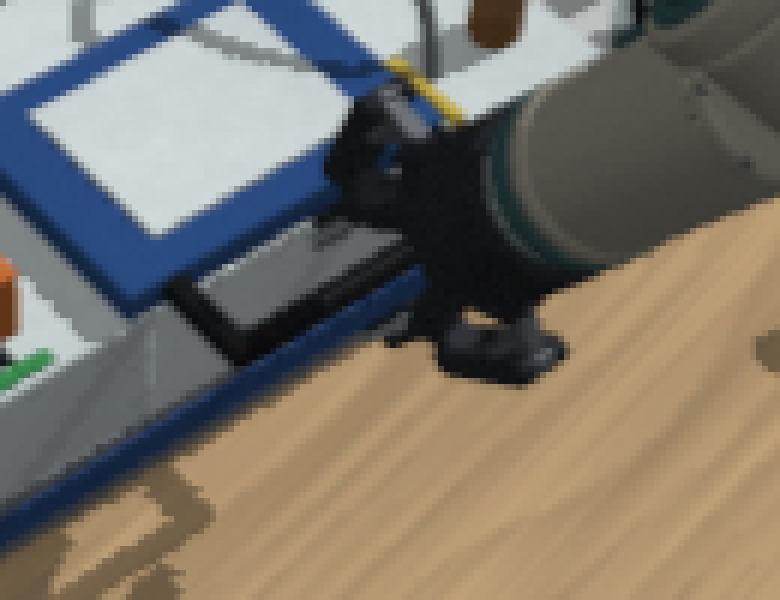

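The bar runs between the two fingers, the upper tip at about (330,220) and the lower at about (400,335). Closing.

Call:
servo_tool(
  plan=[
    [0,0,0,0,0,3,40],
    [0,0,0,0,0,0,5],
    [0,0,0,0,0,0,5],
    [0,0,0,0,0,0,5],
    [0,0,0,0,0,0,5],
    [0,0,0,0,0,0,5],
    [0,0,0,0,0,0,5],
  ],
  squeeze=40,
)

```text
time: 18.75
tcp_pos: [461.5, -119.8, 115.4]
tcp_rot: [2.545, -0.002, 1.393]
force: [-5.0, -1.0, 0.0]
finger_gap: 0.144
```

```bash
python3 -c "
from h import *
p,r=bartgt(np.radians(34),0,0);need(p,r)
# rows for a lid move: tool tilt 34deg-> via ratio; per-row tool-frame turn & shift
"
```

```text
t 18.75 pos [ 461.5 -119.8  115.4] rot [ 2.545e+00 -2.000e-03  1.393e+00] q [-0.57  0.03  2.36  0.86  0.29 -1.17] F [-5. -1.  0.] gap 12.3
turn [ 0.16 -0.09 -0.06] shift(now) [0.2 1.3 1.1] shift(after turn) [0.2 1.3 1.1]
```

```bash
cat >> h.py <<'E'
def lidrows(ts,tilt):
    P=[bartgt(np.radians(tilt(t)),t) for t in ts]
    for (p0,r0),(p1,r1) in zip(P,P[1:]):
        A=R.from_euler("xyz",r0);B=R.from_euler("xyz",r1)
        print(np.r_[np.degrees((A.inv()*B).as_rotvec()),A.inv().apply(p1-p0)].round(1).tolist())
TL=lambda t:34-34*t
E
python3 -c "
from h import *
lidrows(np.arange(0,1.301,.05),TL)"
```

```text
[1.7, 0.0, 0.0, 0.0, 4.9, -6.9]
[1.7, -0.0, 0.0, 0.0, 5.0, -6.8]
[1.7, 0.0, -0.0, -0.0, 5.1, -6.6]
[1.7, -0.0, -0.0, 0.0, 5.3, -6.5]
[1.7, 0.0, -0.0, -0.0, 5.4, -6.4]
[1.7, 0.0, 0.0, 0.0, 5.5, -6.3]
[1.7, -0.0, 0.0, -0.0, 5.7, -6.2]
[1.7, 0.0, -0.0, 0.0, 5.8, -6.0]
[1.7, 0.0, -0.0, -0.0, 5.9, -5.9]
[1.7, 0.0, 0.0, 0.0, 6.0, -5.8]
[1.7, 0.0, -0.0, -0.0, 6.1, -5.6]
[1.7, -0.0, 0.0, 0.0, 6.3, -5.5]
[1.7, 0.0, -0.0, -0.0, 6.4, -5.4]
[1.7, 0.0, -0.0, -0.0, 6.5, -5.2]
[1.7, -0.0, 0.0, -0.0, 6.6, -5.1]
[1.7, 0.0, 0.0, -0.0, 6.7, -4.9]
[1.7, -0.0, 0.0, -0.0, 6.8, -4.8]
[1.7, -0.0, -0.0, 0.0, 6.9, -4.6]
[1.7, 0.0, -0.0, -0.0, 7.0, -4.5]
[1.7, 0.0, 0.0, -0.0, 7.1, -4.3]
[1.7, -0.0, -0.0, -0.0, 7.1, -4.2]
[1.7, 0.0, 0.0, 0.0, 7.2, -4.0]
[1.7, -0.0, 0.0, -0.0, 7.3, -3.8]
[1.7, -0.0, -0.0, 0.0, 7.4, -3.7]
[1.7, 0.0, 0.0, 0.0, 7.5, -3.5]
[1.7, 0.0, -0.0, -0.0, 7.5, -3.4]
```

Call:
servo_tool(
  plan=[
    [1.7,0,0,0,4.9,-6.9,5],
    [1.7,0,0,0,5,-6.8,5],
    [1.7,0,0,0,5.1,-6.6,5],
    [1.7,0,0,0,5.3,-6.5,5],
    [0,0,0,0,0,0,5],
  ],
)

```text
time: 19.25
tcp_pos: [464.4, -120.4, 148.9]
tcp_rot: [2.666, -0.001, 1.396]
force: [-4.6, -4.5, -1.7]
finger_gap: 0.147
```

```bash
cat >> h.py <<'E'
def lidang():
    # lid angle from the grasp point (TCP - 19 mm along tool z)
    st=get_state();g=np.array(st["tcp_pos"])-19*R.from_euler("xyz",st["tcp_rot"]).as_matrix()[:,2]
    d=g[:2]-np.array(V[:2]);c,sn=np.cos(V[2]),np.sin(V[2]);x=c*d[0]+sn*d[1];z=g[2]-122
    print("lid~",round(np.arctan2(z,-x)-.0514,3),"radius",round(np.hypot(x,z),1),"(175.2) y",round(-sn*d[0]+c*d[1],1),"tilt",round(180-np.degrees(st["tcp_rot"][0]),1))
E
python3 -c "
from h import *
t=.2;lidang();p,r=bartgt(np.radians(TL(t)),t);need(p,r)"
```

```text
lid~ 0.198 radius 177.3 (175.2) y -0.3 tilt 27.3
t 19.25 pos [ 464.4 -120.4  148.9] rot [ 2.666e+00 -1.000e-03  1.396e+00] q [-0.52 -0.    2.19  0.32  0.52 -0.59] F [-4.6 -4.5 -1.7] gap 12.5
turn [ 0.08 -0.11  0.12] shift(now) [0.2 1.8 1.1] shift(after turn) [0.3 1.8 1.1]
```

Tracking is good (estimate 0.198 at target 0.20). Continuing up to 0.8.

Call:
servo_tool(
  plan=[
    [1.7,0,0,0,5.4,-6.4,5],
    [1.7,0,0,0,5.5,-6.3,5],
    [1.7,0,0,0,5.7,-6.2,5],
    [1.7,0,0,0,5.8,-6.0,5],
    [1.7,0,0,0,5.9,-5.9,5],
    [1.7,0,0,0,6.0,-5.8,5],
    [1.7,0,0,0,6.1,-5.6,5],
    [1.7,0,0,0,6.3,-5.5,5],
  ],
)

```text
time: 20.05
tcp_pos: [488.0, -125.3, 208.9]
tcp_rot: [2.907, -0.001, 1.394]
force: [-5.5, -2.8, 0.0]
finger_gap: 0.145
```

Call:
servo_tool(
  plan=[
    [1.7,0,0,0,6.4,-5.4,5],
    [1.7,0,0,0,6.5,-5.2,5],
    [1.7,0,0,0,6.6,-5.1,5],
    [1.7,0,0,0,6.7,-4.9,5],
    [0,0,0,0,0,0,5],
  ],
)

```text
time: 20.55
tcp_pos: [510.5, -129.8, 236.1]
tcp_rot: [3.024, 0.0, 1.394]
force: [-8.0, -2.5, 7.9]
finger_gap: 0.148
```

```bash
python3 -c "
from h import *
t=.8;lidang();p,r=bartgt(np.radians(TL(t)),t);need(p,r)"
```

```text
lid~ 0.792 radius 178.0 (175.2) y -1.4 tilt 6.8
t 20.55 pos [ 510.5 -129.8  236.1] rot [3.024 0.    1.394] q [-0.4   0.14  1.68  0.03  1.21 -0.23] F [-8.  -2.5  7.9] gap 12.6
turn [-0.04  0.01  0.06] shift(now) [1.4 2.7 1.5] shift(after turn) [1.4 2.7 1.5]
```

Call:
servo_tool(
  plan=[
    [1.7,0,0,0,6.3,-5.1,5],
    [1.7,0,0,0,6.4,-5.0,5],
    [1.7,0,0,0,6.5,-4.8,5],
    [1.7,0,0,0,6.7,-4.6,5],
    [1.7,0,0,0,7.1,-4.2,5],
    [1.7,0,0,0,7.2,-4.0,5],
    [0,0,0,0,0,0,5],
  ],
)

```text
time: 21.25
tcp_pos: [550.8, -138.0, 265.3]
tcp_rot: [-3.086, 0.002, 1.393]
force: [-1.6, -4.8, 2.8]
finger_gap: 0.149
```

Call:
servo_tool(
  plan=[
    [1.7,0,0,0,7.3,-3.8,5],
    [1.7,0,0,0,7.4,-3.7,5],
    [1.7,0,0,0,7.5,-3.5,5],
    [1.7,0,0,0,7.5,-3.4,5],
    [0,0,0,0,0,0,5],
    [0,0,0,0,0,0,5],
  ],
)

```text
time: 21.85
tcp_pos: [581.0, -144.1, 276.9]
tcp_rot: [-2.97, 0.003, 1.392]
force: [-1.8, -5.6, 3.9]
finger_gap: 0.143
```

```bash
python3 -c "
from h import *
t=1.3;lidang();p,r=bartgt(np.radians(TL(t)),t);need(p,r)
a=read_camera('side');b=read_camera('top')
A=cv2.resize(a['pixels'][90:200,260:390],None,fx=4,fy=4,interpolation=3);B=cv2.resize(b['pixels'][130:240,300:370],None,fx=4,fy=4,interpolation=3)
a['pixels']=np.hstack([A,B]);save(a,'p1')"
```

```text
lid~ 1.288 radius 178.4 (175.2) y -2.9 tilt 350.2
t 21.85 pos [ 581.  -144.1  276.9] rot [-2.97   0.003  1.392] q [-0.34  0.39  1.23 -0.03  1.69 -0.16] F [-1.8 -5.6  3.9] gap 12.2
turn [ 0.37  0.16 -0.06] shift(now) [3.  3.1 2.1] shift(after turn) [3.  3.1 2.1]
```

View pics/p1.png

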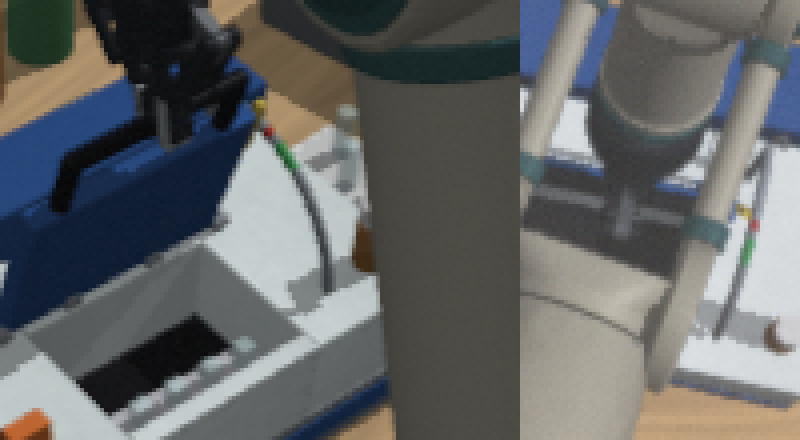

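Pointer (yellow, (260,110)) stands just above the red mark (267,132), and the lid is held. Pausing about 1.2 s, then lowering to 1.0.

Call:
servo_tool(
  plan=[
    [0,0,0,0,0,0,5],
    [0,0,0,0,0,0,5],
    [0,0,0,0,0,0,5],
    [0,0,0,0,0,0,5],
    [0,0,0,0,0,0,5],
    [0,0,0,0,0,0,5],
    [0,0,0,0,0,0,5],
    [0,0,0,0,0,0,5],
  ],
)

```text
time: 22.75
tcp_pos: [580.6, -144.1, 276.8]
tcp_rot: [-2.97, 0.003, 1.392]
force: [-0.1, -5.5, 3.3]
finger_gap: 0.145
```

Call:
servo_tool(
  plan=[
    [0,0,0,0,0,0,5],
    [0,0,0,0,0,0,5],
    [0,0,0,0,0,0,5],
    [0,0,0,0,0,0,5],
  ],
)

```text
time: 23.15
tcp_pos: [580.6, -144.0, 276.8]
tcp_rot: [-2.97, 0.003, 1.392]
force: [-0.8, -5.6, 3.5]
finger_gap: 0.147
```

```bash
python3 -c "
from h import *
lidang();lidrows(np.arange(1.3,.99,-.05),TL)"
```

```text
lid~ 1.286 radius 178.4 (175.2) y -2.9 tilt 350.2
[-1.7, -0.0, 0.0, 0.0, -7.4, 3.6]
[-1.7, -0.0, 0.0, -0.0, -7.4, 3.7]
[-1.7, 0.0, 0.0, 0.0, -7.3, 3.9]
[-1.7, -0.0, 0.0, -0.0, -7.2, 4.1]
[-1.7, 0.0, -0.0, 0.0, -7.1, 4.2]
[-1.7, -0.0, -0.0, 0.0, -7.0, 4.4]
```

Call:
servo_tool(
  plan=[
    [-1.7,0,0,0,-7.4,3.6,5],
    [-1.7,0,0,0,-7.4,3.7,5],
    [-1.7,0,0,0,-7.3,3.9,5],
    [-1.7,0,0,0,-7.2,4.1,5],
    [-1.7,0,0,0,-7.1,4.2,5],
    [-1.7,0,0,0,-7,4.4,5],
    [0,0,0,0,0,0,5],
    [0,0,0,0,0,0,5],
  ],
)

```text
time: 23.95
tcp_pos: [534.7, -134.4, 256.8]
tcp_rot: [3.139, 0.0, 1.393]
force: [-2.4, -5.1, 1.6]
finger_gap: 0.146
```

```bash
python3 -c "
from h import *
t=1.0;lidang();p,r=bartgt(np.radians(TL(t)),t);need(p,r)
a=read_camera('side');b=read_camera('top')
A=cv2.resize(a['pixels'][90:200,260:390],None,fx=4,fy=4,interpolation=3);B=cv2.resize(b['pixels'][130:240,300:370],None,fx=4,fy=4,interpolation=3)
a['pixels']=np.hstack([A,B]);save(a,'p2')"
```

```text
lid~ 0.983 radius 178.9 (175.2) y -1.6 tilt 0.1
t 23.95 pos [ 534.7 -134.4  256.8] rot [3.139 0.    1.393] q [-0.37  0.23  1.51  0.    1.4  -0.19] F [-2.4 -5.1  1.6] gap 12.5
turn [0.14 0.01 0.01] shift(now) [1.6 4.4 1.7] shift(after turn) [1.6 4.4 1.6]
```

View pics/p2.png

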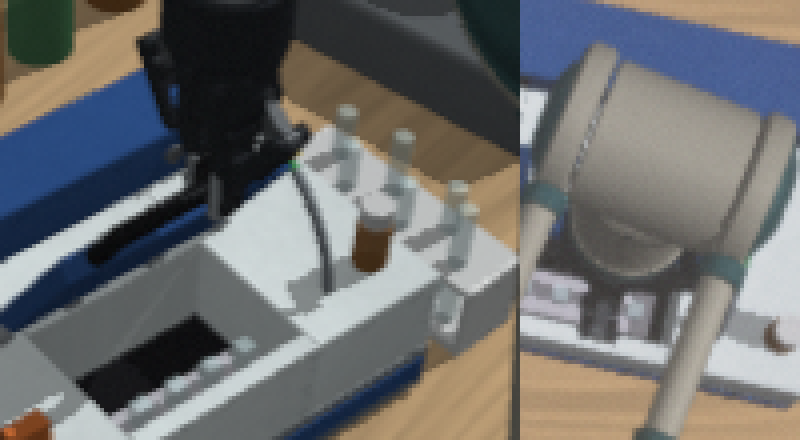

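The pointer is hidden behind the finger at about (288,155), with only the lower end of the green band showing below it at (293,164). That fits the 0.98 estimated from the grasp point, so it is mid-band. Holding still briefly and handing in.

Call:
servo_tool(
  plan=[
    [0,0,0,0,0,0,5],
    [0,0,0,0,0,0,5],
    [0,0,0,0,0,0,5],
    [0,0,0,0,0,0,5],
    [0,0,0,0,0,0,5],
  ],
)

```text
time: 24.55
tcp_pos: [535.1, -134.5, 257.0]
tcp_rot: [3.14, 0.0, 1.393]
force: [-3.6, -4.5, 2.5]
finger_gap: 0.145
```

```bash
python3 -c "
from h import *
lidang();print(close_job())"
```

```text
lid~ 0.985 radius 178.9 (175.2) y -1.6 tilt 0.1
the job is handed in; nothing more can be done
None
```

I did the whole sequence in the order asked and handed it in at about 24.6 s, with the gripper still holding the lid bar in the green band. No verdict was reported.

- **Carriage:** with the lid shut, I pulled it forward until it stopped. I then pushed it from behind with shut fingers, and it did not move under about 21 N. The images gave 55 mm of travel, not the full 60 mm, and the top view hinted at a small gap to the green bar. I read this as a start about 5 mm ahead of the rear end, because dark slot showed behind the knob in the first picture.
- **Lid raised:** I gripped the bar and raised the lid to about 1.29 rad, where the picture showed the pointer just above the red mark. I paused about 1.3 s there while holding it, short of the back stop.
- **Lid lowered:** the grasp position puts the final lid angle at 0.985 rad, within about ±0.03, and it held steady over the last 0.6 s. In the last picture the finger hid the pointer, with only the lower end of the green band showing below it. The mid-band reading therefore rests on the arm's measured pose.
- **Other readings:** the grasp radius came out 2–4 mm larger than nominal, and the grip gap read 12.5 mm on the 14 mm bar. Forces while holding the lid stayed below about 12 N. I saw no bystander moved in the crops I viewed, but I did not measure their positions again at the end.

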